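# Set out the bead-craft station

### The job

Set out the row of bead-craft supplies on the board's three cork coasters, one to the centre of each: the tall bead jar on the end coaster next to the bead case, the wooden stamp on the other end coaster, next to the pencil tumbler, and the squat bead tub between them. Then lay the tape roll flat and centred on top of the tub's lid. Leave everything standing upright, and do not push or tip the tumbler or the scissors.

Things in the scene. Friction and masses are not known exactly. Their poses are not given: they have to be found in the camera images.
- tall_jar: Loose tall slim closed bead jar of clear plastic with a white cap: upright cylinder 40 mm across, 95 mm high (cap included, same width). Origin at the centre of its underside, z up. About 90 g.
- squat_tub: Loose low wide closed bead tub of clear plastic with a flat white lid: upright cylinder 60 mm across, 42 mm high (lid included, same width). Origin at the centre of its underside, z up. About 120 g.
- tape_roll: Loose roll of tape lying flat, a ring 52 mm across outside, 34 mm hole, 20 mm high. Origin at the centre of its underside, z up. About 40 g.
- stamp: Loose wooden hand stamp standing on its rubber face: square base 44 x 44 mm, 22 mm high, with a round turned handle on its middle up to 70 mm; between 50 and 64 mm above the underside the handle is 25 mm across, its neck at 34 mm is 18 mm across. Origin at the centre of the underside, z up, x and y along the base's sides. About 70 g.
- coaster_left: Fixed round cork coaster, 84 mm across, 4 mm thick, lying on the plywood board; origin at the centre of its underside (12 mm above the table), so its top is 16 mm above the table. The left one seen from the robot (largest y) of a row of three, 105 mm apart. y axis along the row to the left, x across it away from the robot; turned at most 0.2 rad.
- coaster_mid: Fixed round cork coaster, 84 mm across, 4 mm thick, lying on the plywood board; origin at the centre of its underside (12 mm above the table), so its top is 16 mm above the table. The middle one of the row of three; axes as for the left one. The plywood board under the row is 330 mm along the row, 110 mm across, 12 mm thick, centred under this coaster.
- coaster_right: Fixed round cork coaster, 84 mm across, 4 mm thick, lying on the plywood board; origin at the centre of its underside (12 mm above the table), so its top is 16 mm above the table. The right one as seen from the robot (smallest y) of the row of three; axes as for the left one.
- bead_case: Fixed flat closed bead case of clear plastic with six compartments of beads, 130 mm across the row, 110 mm along it, 44 mm high, standing on the table just past one end of the row (left or right, it varies), 245 mm from the middle coaster. Origin at the centre of its underside.
- tumbler: Loose bystander: clear tumbler 72 mm across, 100 mm high, with pencils standing up to 150 mm above the table and within 34 mm of its axis. It stands on the table past the other end of the row, 245 mm from the middle coaster. Origin at the centre of its underside.
- scissors: Loose bystander: scissors lying flat on the table beyond the board as seen from the robot, 170 mm long, 80 mm wide at the handles, 10 mm high; x axis towards the tips, origin near the middle, at the table's height.
There are look-alikes about, which are no part of the job. Leave any purple look-alike of the squat_tub alone. What is shaped like the bead_case but green is not meant.

How it is judged:
By the outcome, as a careful person would: the job done as asked, in the order asked, and still so for the second after the job is handed in, with the robot touching nothing.
It also fails if it takes over 104 s, if anything falls off the work surface, if the arm or the gripper's body presses on something with over 40 N, if the wrist force passes 120 N, or if a joint passes its speed limit or range.

### The arm

A 6-joint arm with a two-finger parallel gripper is mounted at the origin on the work surface. World frame = base frame: x ahead of the robot, y to its left, z up, the work surface at z = 0. Lengths are in m, angles in rad, forces in N, time in s.
With the tool pointing down it reaches from about 0.35 to 0.85 m from the base axis. Payload 8.1 kg.
Tool frame: the origin (TCP) lies on the centre line of the jaws, within the pads' length; the fingertips stand 17 mm ahead of it and the grasp point (between the pads) lies 2 mm behind it; z points along the fingers, y is the line along which they close (so a half turn about z gives the same grasp; the last joint's range is limited). The gripper opens to 93 mm and grips with 3 to 60 N. Pads are 15 mm wide; open, the fingers measure 128 mm over their backs; the gripper's body (75 mm by 188 mm) begins 65 mm behind the grasp point.
Start: joints at [-1.359, 0.13, 1.488, -0, 1.523, -0.085], TCP at [0.175, -0.574, 0.236] pointing down, gripper open.
Joint ranges: [-2.96, 2.96], [-0.89, 2.26], [0.02, 2.5], [-1.34, 4.48], [0, 2.73], [-2.66, 2.66]. Speed limits (rad/s): [2.39, 2.39, 2.79, 3.14, 3.14, 3.14].

### API

Orientations are given as a rotation vector (axis times angle).
In Python, from plant import robot, optics, close_job, models gives the robot as it stands.
- The arm moves only by the shell command python3 -m inch 'ROWS' [OPENING] [FORCE]. ROWS is a JSON object of lists of equal length, an entry for each row: "travel": the shift along the tool's x, y, z in m, a list of three; "spin": the turn about the tool's z in rad. In form: {"travel": [[x, y, z], ...], "spin": [spin, ...]}. A call has 1 to 10 rows; each row is the pose to reach, as a shift and turn from the pose commanded when the call began, along the tool's axes at that moment; what a row does not reach only later rows make up. A row lasts 1/12 s, in which the tool goes at most 41.7 mm and 7.16 degrees, less where a joint would pass 70% of its speed; a pose out of reach is approached as far as the arm can. A call with a gripper value outside its range is refused whole. OPENING is the closure, from 0 (fully open) to 1 (shut), set as the call begins (- or left out, the last holds). The fingers move at their own pace and stop on an object; FORCE is the grip in N (left out, the last holds). Time passes only in rows, so rows that repeat a pose let the fingers close. It gives the time, the measured TCP pose, the force, the opening and the grip force at its end, in the units of the state.
- robot.read_state(): the state, without advancing time (a new reading comes with each control period).
- optics.read_camera(name): name is "scene" or "top"; returns (picture, depth): 420x560x3 uint8, red, green, blue; 420x560 float32, m along the optical axis (not along the pixel's ray), 0 where there is no reading.
- optics.camera_info(name): a dict with "camera_matrix" (3x3 intrinsics, pixels), "dist" ([k1, k2, p1, p2, k3] as OpenCV has them; the pictures are not rectified), "view" (4x4, takes a point from world to camera coordinates). Camera axes: x right, y down, z forward; pixel columns grow to the right and rows downward; lengths in m; the calibration is good to about 2 mm. A picture is of the moment at which its call begins. camera_info takes no time and is no camera call.
- close_job(): hands the job in; it is judged then, once.
Trained networks look in the newest picture that a camera, given by its name, has taken for a name from the list of things; names that differ only in an ending like _2 or _b are one class to them, and where a whole thing is asked for, a point or a joint stands for the part that bears it (a point fixed in the world has none). Each returns a list of dicts, best first, with "p" (0 to 1); they miss things now and then, are a little off and sometimes report something else, mostly with a low value. They report only what shows in the picture. A call takes as long as a camera call. They do not tell look-alikes from the thing itself.
- models.look_for(camera, name): "centre" ([x, y, z] in m, in world coordinates, good to about 4 mm: the middle of the surface that is visible of it).
- models.masks_of(camera, name): "region" (420x560 bool, what is visible of it).
The state is a dict: "t": time; "q": joint angles; "dq": joint speeds; "joint_torque": joint torques, N m; "tool_pos": TCP position; "orientation": TCP orientation; "force": force on the tool from outside, world axes, zero at the start; "wrist_torque": the same for the moment, N m; "opening": finger opening in m; "gripper_force": force on a finger pad.
Only numpy, scipy, OpenCV 4.12 (cv2) and the standard library are available. Lean on these libraries where they do the work, as an engineer would, in place of code of your own. Each camera call takes 0.05 s, during which the arm holds its last target. There are 200 camera calls.

## Working session

There is one attempt and no reset: what is moved stays moved. The work goes in short steps, Python scripts to look and compute and a shell command to move; the robot and the scene stay as the last step left them, time stands still between calls to the robot, and variables do not carry over. Pictures are saved under pics/ and viewed, at most 14 in all, crops included, and the job is handed in when it is done.

```bash
mkdir -p pics; ls
python3 - <<'E'
from plant import robot, optics, models
import cv2, numpy as np
print(robot.read_state())
for c in ("scene","top"):
    p,d=optics.read_camera(c); cv2.imwrite(f"pics/{c}0.png",p[:,:,::-1]); i=optics.camera_info(c); print(c,i, (d>0).mean())
E
```

```text
pics
{'t': 0.0, 'q': array([-1.35943217e+00,  1.31129123e-01,  1.48927235e+00, -3.72016169e-05,
        1.52300855e+00, -8.53953333e-02]), 'dq': array([ 0.00043271, -0.00113485,  0.00108325,  0.00082322,  0.00098567,
        0.0018988 ]), 'joint_torque': array([-3.75878917e-04, -5.59847510e+01, -4.91760635e+01,  7.66359223e-02,
        3.53684183e-02, -1.58657899e-04]), 'tool_pos': array([ 0.17535128, -0.57324041,  0.23461037]), 'orientation': array([-3.10528059e+00, -4.64175124e-01,  2.37798373e-04]), 'force': array([ 0.38665934, -0.62549361,  0.04723268]), 'wrist_torque': array([-0.0171377 ,  0.0217289 ,  0.02217865]), 'gripper_force': 0.0, 'opening': 0.0932731651781519}
scene {'camera_matrix': array([[495.52340145,   0.        , 282.38247817],
       [  0.        , 495.52340145, 209.27035184],
       [  0.        ,   0.        ,   1.        ]]), 'dist': array([-0.08828377,  0.        ,  0.        ,  0.        ,  0.        ]), 'view': array([[-0.77240462,  0.63474153,  0.02223264,  0.48595709],
       [ 0.4013643 ,  0.51494329, -0.75745634, -0.16643803],
       [-0.49223754, -0.57613939, -0.65250717,  1.46261989],
       [ 0.        ,  0.        ,  0.        ,  1.        ]])} 0.9937585034013605
top {'camera_matrix': array([[380.67442981,   0.        , 287.62900488],
       [  0.        , 380.67442981, 216.84036095],
       [  0.        ,   0.        ,   1.        ]]), 'dist': array([0.03471229, 0.        , 0.        , 0.        , 0.        ]), 'view': array([[ 0.02279089, -0.99962471,  0.01519925, -0.05624194],
       [-0.98427892, -0.02509927, -0.17482861,  0.59471346],
       [ 0.17514449, -0.0109758 , -0.98448156,  0.70507101],
       [ 0.        ,  0.        ,  0.        ,  1.        ]])} 0.9961819727891157
```

View pics/scene0.png

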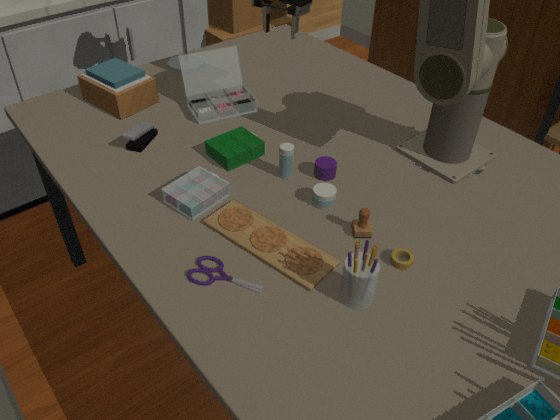

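View pics/top0.png

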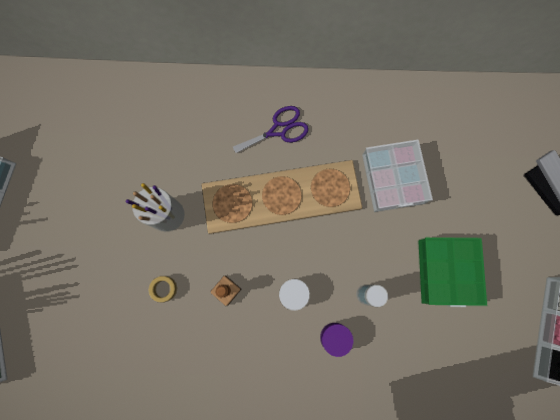

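The scene view shows the case at (197,190), the green look-alike at (235,148), the jar at (287,160), the purple tub at (325,168) and the white tub at (324,195). The stamp is at (363,222), the tape at (402,259) and the tumbler at (360,280). In the top view the tumbler (153,205) is on the +y end and the case (397,175) on the −y end. So the stamp goes on the left coaster and the jar on the right one.

```bash
cat > h.py <<'E'
from plant import robot, optics, models
import cv2, numpy as np
def ray_grid(c):
    i=optics.camera_info(c); K,D=i["camera_matrix"],i["dist"]
    v,u=np.mgrid[0:420,0:560]
    n=cv2.undistortPoints(np.stack([u.ravel(),v.ravel()],1).astype(float).reshape(-1,1,2),K,D).reshape(420,560,2)
    return np.dstack([n,np.ones((420,560))]),i["view"]
def cloud(c,d):
    r,V=ray_grid(c); return (r*d[...,None]-V[:3,3])@V[:3,:3]
def tops(names,cams=("top","scene"),pmin=.3,band=.005):
    for c in cams:
        p,d=optics.read_camera(c); X=cloud(c,d)
        for n in names:
            for m in models.masks_of(c,n)[:4]:
                if m["p"]<pmin: continue
                g=m["region"]&(d>0); P=X[g]
                if len(P)<20: continue
                z=np.percentile(P[:,2],95); T=P[abs(P[:,2]-z)<band]
                circ,rad=cv2.minEnclosingCircle(T[:,:2].astype(np.float32))
                box=cv2.minAreaRect(T[:,:2].astype(np.float32))
                ys,xs=np.nonzero(g)
                print(c,n,"p%.2f px(%d,%d) n%d ztop%.3f zmin%.3f"%(m["p"],xs.mean(),ys.mean(),len(P),z,P[:,2].min()),"mean",T[:,:2].mean(0).round(4),"circ",np.round(circ,4),round(rad,4),"box",np.round(box[0],3),np.round(box[1],3),round(box[2],1))
E
python3 - <<'E'
from h import *
tops(["tall_jar","squat_tub","tape_roll","stamp","coaster_mid","bead_case","tumbler","scissors"])
E
```

```text
top tall_jar p0.59 px(371,295) n612 ztop0.095 zmin-0.005 mean [ 0.4472 -0.206 ] circ [ 0.4471 -0.2064] 0.0201 box [ 0.448 -0.206] [0.037 0.039] 1.7
top tall_jar p0.59 px(161,288) n337 ztop0.021 zmin0.001 mean [0.4503 0.206 ] circ [0.4501 0.2055] 0.026 box [0.45  0.205] [0.047 0.051] 1.1
top squat_tub p0.93 px(335,339) n814 ztop0.042 zmin-0.002 mean [ 0.3616 -0.1411] circ [ 0.3616 -0.1413] 0.0294 box [ 0.362 -0.141] [0.057 0.055] 47.3
top squat_tub p0.41 px(371,295) n581 ztop0.095 zmin-0.005 mean [ 0.4472 -0.206 ] circ [ 0.4471 -0.2064] 0.0201 box [ 0.448 -0.206] [0.037 0.039] 1.7
top tape_roll p0.67 px(161,289) n370 ztop0.021 zmin-0.002 mean [0.4497 0.2063] circ [0.4494 0.206 ] 0.0263 box [0.45  0.206] [0.047 0.052] 1.1
top stamp p0.97 px(225,290) n542 ztop0.069 zmin-0.002 mean [0.4499 0.0795] circ [0.4497 0.0799] 0.0122 box [0.45 0.08] [0.02  0.024] 82.3
top coaster_mid p0.74 px(281,194) n1210 ztop0.017 zmin0.008 mean [ 0.6495 -0.0273] circ [ 0.6507 -0.0277] 0.0429 box [ 0.65  -0.027] [0.083 0.081] 1.0
top bead_case p0.86 px(396,175) n3934 ztop0.045 zmin-0.004 mean [ 0.694  -0.2683]
[... 1442 characters left out ...]
top0.018 zmin0.009 mean [0.6295 0.0764] circ [0.6289 0.0748] 0.0439 box [0.628 0.074] [0.083 0.084] 1.8
scene bead_case p0.82 px(195,193) n2326 ztop0.046 zmin-0.004 mean [ 0.6978 -0.2666] circ [ 0.6966 -0.2678] 0.0864 box [ 0.697 -0.269] [0.136 0.118] 11.1
scene bead_case p0.79 px(234,147) n1665 ztop0.047 zmin-0.001 mean [ 0.503  -0.3722] circ [ 0.5018 -0.3723] 0.0827 box [ 0.501 -0.374] [0.136 0.118] 1.9
scene tumbler p0.69 px(359,276) n1980 ztop0.138 zmin-0.004 mean [0.6058 0.212 ] circ [0.604  0.2128] 0.0327 box [0.606 0.214] [0.056 0.057] 32.2
scene scissors p0.81 px(219,275) n760 ztop0.011 zmin-0.003 mean [ 0.803 -0.017] circ [0.7939 0.0054] 0.0851 box [ 0.783 -0.006] [0.08  0.169] 42.3
```

The measurements are consistent between the two views. One more round for the white tub from above, the end coasters, the row's angle and the stamp's yaw.

Run:
```python
from h import *
for c in ("top","scene"):
    p,d=optics.read_camera(c); X=cloud(c,d); Z=X[...,2]
    hsv=cv2.cvtColor(p,cv2.COLOR_RGB2HSV)
    near=lambda x,y,r:(np.hypot(X[...,0]-x,X[...,1]-y)<r)
    T=X[near(.446,-.058,.05)&(Z>.034)]; print(c,"tub",np.round(cv2.minEnclosingCircle(T[:,:2].astype(np.float32))[0],4),T.mean(0).round(4),len(T))
    T=X[near(.45,.081,.045)&(Z>.015)&(Z<.027)]; print("stamp base",cv2.minAreaRect(T[:,:2].astype(np.float32)))
    B=X[(Z>.006)&(Z<.022)&(abs(X[...,0]-.65)<.09)&(abs(X[...,1]+.0275)<.185)]
    b=cv2.minAreaRect(B[:,:2].astype(np.float32)); print("board",b)
    for n,x,y in (("L",.629,.075),("M",.6505,-.0275),("R",.672,-.130)):
        P=X[near(x,y,.06)&(Z<.03)&(Z>.0142)]; ci,r=cv2.minEnclosingCircle(P[:,:2].astype(np.float32)); print("by z",n,len(P),P.mean(0).round(4),np.round(ci,4),round(r,4))
        
for m in models.look_for("top","coaster_left")+models.look_for("top","coaster_right"): print(m)
```

```text
top tub [ 0.4451 -0.0576] [ 0.4552 -0.044   0.4671] 1736
stamp base ((0.4494798183441162, 0.079920195043087), (0.04499712213873863, 0.04508235678076744), 51.592952728271484)
board ((0.6521103978157043, -0.040189653635025024), (0.11035978049039841, 0.3555026054382324), 10.80509090423584)
by z L 959 [0.6295 0.0756 0.0157] [0.6208 0.0792] 0.0564
by z M 924 [ 0.6501 -0.0274  0.0157] [ 0.6473 -0.0297] 0.0545
by z R 855 [ 0.6685 -0.1297  0.0156] [ 0.6768 -0.1271] 0.0574
scene tub [ 0.4454 -0.0579] [ 0.4477 -0.0553  0.0413] 325
stamp base ((0.44894126057624817, 0.08058898150920868), (0.04746827110648155, 0.044438887387514114), 51.83091354370117)
board ((0.6516666412353516, -0.04127253592014313), (0.1138351783156395, 0.35864850878715515), 10.844393730163574)
by z L 772 [0.6303 0.0758 0.0162] [0.6315 0.0747] 0.0576
by z M 687 [ 0.6497 -0.0264  0.0162] [ 0.6505 -0.0282] 0.0589
by z R 597 [ 0.6693 -0.1295  0.0162] [ 0.6729 -0.1291] 0.0592
{'centre': [0.6304, 0.0741, 0.0162], 'p': 0.88}
{'centre': [0.6662, -0.1311, 0.0174], 'p': 0.87}
```

```bash
python3 -m inch '{"travel":[[0.037,-0.027,0.0],[0.074,-0.054,0],[0.110,-0.082,0],[0.147,-0.109,0],[0.184,-0.136,0],[0.221,-0.163,0],[0.258,-0.190,0.02],[0.295,-0.218,0.04],[0.332,-0.245,0.056],[0.368,-0.272,0.056]],"spin":[-0.12,-0.24,-0.36,-0.48,-0.6,-0.72,-0.84,-0.96,-1.08,-1.2]}' 0 20; python3 -m inch '{"travel":[[0,0,0],[0,0,0],[0,0,0]],"spin":[-0.073,-0.073,-0.073]}'
```

```text
t: 2.03
tool_pos: [0.4194, -0.2429, 0.1869]
orientation: [-2.295, -2.144, 0.0]
force: [0.5, 0.3, 0.2]
opening: 0.0929
gripper_force: 0.0
t: 2.28
tool_pos: [0.4194, -0.2448, 0.1884]
orientation: [2.224, 2.219, -0.001]
force: [0.5, -0.2, -0.5]
opening: 0.0932
gripper_force: 0.0
```

```bash
python3 -m inch '{"travel":[[0.019,0.014,0.02],[0.0386,0.0281,0.04],[0.0386,0.0281,0.05],[0.0386,0.0281,0.05],[0.0386,0.0281,0.05]],"spin":[0,0,0,0,0]}'
python3 - <<'E'
from h import *
p,d=optics.read_camera("top"); cv2.imwrite("pics/a.png",cv2.resize(p[220:380,290:490,::-1],None,fx=3,fy=3))
E
```

```text
t: 2.7
tool_pos: [0.4465, -0.2075, 0.1382]
orientation: [-2.225, -2.217, 0.001]
force: [0.4, 0.4, 0.3]
opening: 0.093
gripper_force: 0.0
```

View pics/a.png

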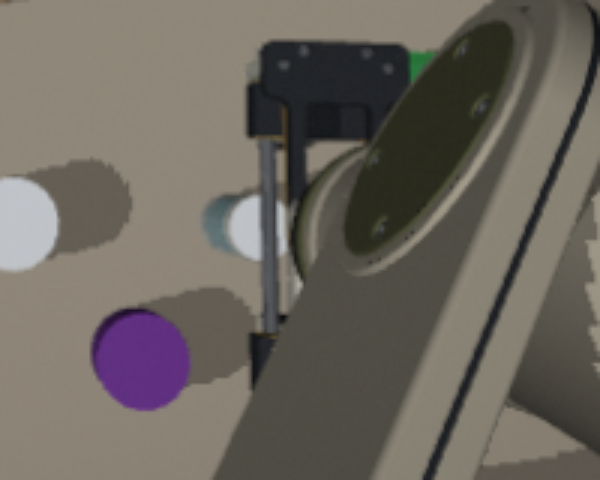

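The crop shows the jar cap at crop (257,225), between the fingers and aligned with them. I'll go down and grip.

```bash
python3 -m inch '{"travel":[[0.001,0.001,0.02],[0.001,0.001,0.04],[0.001,0.001,0.06],[0.001,0.001,0.075],[0.001,0.001,0.083],[0.001,0.001,0.083],[0.001,0.001,0.083]],"spin":[0,0,0,0,0,0,0]}'; python3 -m inch '{"travel":[[0,0,0],[0,0,0],[0,0,0],[0,0,0],[0,0,0],[0,0,0],[0,0,0],[0,0,0]],"spin":[0,0,0,0,0,0,0,0]}' 1 20
```

```text
t: 3.33
tool_pos: [0.4486, -0.2063, 0.0562]
orientation: [2.223, 2.218, 0.0]
force: [0.0, -0.5, 0.1]
opening: 0.0931
gripper_force: 0.0
t: 4.0
tool_pos: [0.4484, -0.2053, 0.0552]
orientation: [-2.222, -2.22, -0.0]
force: [-0.4, 0.1, 0.2]
opening: 0.0442
gripper_force: 0.0
```

```bash
python3 -m inch '{"travel":[[0,0,0],[0,0,0],[0,0,0],[0,0,0]],"spin":[0,0,0,0]}'; python3 -m inch '{"travel":[[0,0,-0.015],[0,0,-0.03],[0,0,-0.045],[0,0,-0.06],[0,0,-0.06]],"spin":[0,0,0,0,0]}'
```

```text
t: 4.33
tool_pos: [0.4483, -0.2053, 0.0552]
orientation: [-2.222, -2.22, 0.0]
force: [-1.0, -1.0, -0.2]
opening: 0.04
gripper_force: 20.0
t: 4.75
tool_pos: [0.4501, -0.2063, 0.1183]
orientation: [2.219, 2.217, 0.002]
force: [1.2, -0.7, -0.9]
opening: 0.0396
gripper_force: 20.0
```

```bash
python3 -m inch '{"travel":[[0.007,0.02,0],[0.017,0.05,0],[0.028,0.083,0],[0.039,0.116,0],[0.05,0.149,0],[0.062,0.182,0],[0.07,0.207,0],[0.075,0.221,0],[0.075,0.221,0],[0.075,0.221,0]],"spin":[0,0,0,0,0,0,0,0,0,0]}'
python3 - <<'E'
from h import *
s=[robot.read_state()["tool_pos"]]
tops(["tall_jar"])
s.append(robot.read_state()["tool_pos"]);print(np.mean(s,0))
E
```

```text
t: 5.58
tool_pos: [0.669, -0.1301, 0.1134]
orientation: [-2.22, -2.22, 0.002]
force: [-0.4, 0.6, -1.3]
opening: 0.0399
gripper_force: 20.0
scene tall_jar p0.96 px(235,190) n535 ztop0.155 zmin0.016 mean [ 0.6672 -0.1248] circ [ 0.6662 -0.1282] 0.0197 box [ 0.664 -0.125] [0.038 0.024] 27.7
scene tall_jar p0.48 px(324,195) n539 ztop0.044 zmin-0.001 mean [ 0.4461 -0.0562] circ [ 0.4463 -0.0581] 0.0333 box [ 0.446 -0.057] [0.058 0.061] 84.4
[ 0.66871348 -0.13058633  0.11412078]
```

```bash
python3 -m inch '{"travel":[[0,0.001,0.012],[0,0.001,0.025],[0,0.001,0.035],[0,0.001,0.041],[0,0.001,0.042],[0,0.001,0.042]],"spin":[0,0,0,0,0,0]}';  python3 -m inch '{"travel":[[0,0,0.001],[0,0,0.001],[0,0,0.001]],"spin":[0,0,0]}'
```

```text
t: 6.28
tool_pos: [0.6697, -0.1304, 0.0719]
orientation: [-2.221, -2.219, 0.001]
force: [0.2, 0.6, -1.5]
opening: 0.0399
gripper_force: 20.0
t: 6.53
tool_pos: [0.6705, -0.1305, 0.0723]
orientation: [2.222, 2.22, 0.0]
force: [-1.1, -0.8, -1.7]
opening: 0.04
gripper_force: 20.0
```

```bash
python3 -m inch '{"travel":[[0,0,0.001],[0,0,0.001],[0,0,0.001]],"spin":[0,0,0]}';  python3 -m inch '{"travel":[[0,0,0.0006],[0,0,0.0006],[0,0,0.0006]],"spin":[0,0,0]}'
```

```text
t: 6.78
tool_pos: [0.6704, -0.1306, 0.0713]
orientation: [2.223, 2.22, -0.0]
force: [-0.7, -0.7, -1.9]
opening: 0.0393
gripper_force: 20.0
t: 7.03
tool_pos: [0.6705, -0.1306, 0.0707]
orientation: [2.222, 2.22, 0.0]
force: [0.3, -0.6, -1.2]
opening: 0.0394
gripper_force: 20.0
```

```bash
python3 -m inch '{"travel":[[0,0,0.0006],[0,0,0.0006],[0,0,0.0006]],"spin":[0,0,0]}'; python3 -m inch '{"travel":[[0,0,0.0006],[0,0,0.0006],[0,0,0.0006]],"spin":[0,0,0]}'
```

```text
t: 7.28
tool_pos: [0.6705, -0.1306, 0.0707]
orientation: [2.222, 2.22, 0.0]
force: [-3.0, 0.5, 4.5]
opening: 0.0399
gripper_force: 20.0
t: 7.53
tool_pos: [0.6706, -0.1306, 0.0706]
orientation: [2.222, 2.22, 0.0]
force: [-5.7, 1.5, 8.0]
opening: 0.0399
gripper_force: 20.0
```

```bash
python3 -m inch '{"travel":[[0,0,-0.0006],[0,0,-0.0006],[0,0,-0.0006],[0,0,-0.0006],[0,0,-0.0006],[0,0,-0.0006],[0,0,-0.0006],[0,0,-0.0006]],"spin":[0,0,0,0,0,0,0,0]}' 0; python3 -m inch '{"travel":[[0,0,-0.01],[0,0,-0.03],[0,0,-0.06],[0,0,-0.08],[0,0,-0.085],[0,0,-0.085]],"spin":[0,0,0,0,0,0]}';  python3 -m inch '{"travel":[[0.02,-0.021,0],[0.047,-0.049,0],[0.074,-0.078,0],[0.1,-0.105,0],[0.126,-0.132,0],[0.152,-0.16,0],[0.178,-0.187,0],[0.2,-0.21,0],[0.211,-0.221,0],[0.211,-0.221,0]],"spin":[-0.07,-0.15,-0.23,-0.32,-0.41,-0.5,-0.58,-0.65,-0.7,-0.714]}'
python3 - <<'E'
from h import *
tops(["tall_jar","stamp"]); print(robot.read_state()["tool_pos"])
E
```

```text
t: 8.2
tool_pos: [0.6704, -0.1305, 0.07]
orientation: [-2.222, -2.22, 0.0]
force: [0.1, 0.3, -0.3]
opening: 0.0882
gripper_force: 0.0
t: 8.7
tool_pos: [0.6722, -0.131, 0.1587]
orientation: [2.219, 2.217, 0.004]
force: [-0.8, 0.9, 0.0]
opening: 0.0926
gripper_force: 0.0
t: 9.53
tool_pos: [0.4466, 0.0826, 0.1533]
orientation: [-1.297, -2.858, 0.001]
force: [-0.6, -0.9, -0.5]
opening: 0.0925
gripper_force: 0.0
top tall_jar p0.92 px(334,178) n574 ztop0.112 zmin0.011 mean [ 0.6708 -0.1316] circ [ 0.6711 -0.132 ] 0.0198 box [ 0.671 -0.132] [0.038 0.037] 88.4
top stamp p0.50 px(229,285) n251 ztop0.066 zmin-0.003 mean [0.4562 0.0725] circ [0.4553 0.0741] 0.0082 box [0.456 0.073] [0.016 0.004] 37.9
scene tall_jar p0.62 px(233,202) n660 ztop0.112 zmin-0.001 mean [ 0.6718 -0.1311] circ [ 0.6713 -0.133 ] 0.0205 box [ 0.671 -0.132] [0.04  0.037] 54.0
scene tall_jar p0.47 px(268,238) n736 ztop0.018 zmin0.008 mean [ 0.6497 -0.0266] circ [ 0.6495 -0.0281] 0.044 box [ 0.649 -0.027] [0.083 0.081] 53.3
scene stamp p0.78 px(362,225) n462 ztop0.068 zmin-0.004 mean [0.4526 0.0827] circ [0.4518 0.0825] 0.0108 box [0.453 0.082] [0.019 0.019] 2.2
[0.45019862 0.07986123 0.15476296]
```

```bash
python3 -m inch '{"travel":[[0,0,0.02],[0,0,0.045],[0,0,0.07],[0,0,0.09],[0,0,0.099],[0,0,0.099],[0,0,0.099]],"spin":[0,0,0,0,0,0,0]}'; python3 -m inch '{"travel":[[0,0,0],[0,0,0],[0,0,0],[0,0,0],[0,0,0],[0,0,0],[0,0,0],[0,0,0],[0,0,0],[0,0,0]],"spin":[0,0,0,0,0,0,0,0,0,0]}' 1 15;  python3 -m inch '{"travel":[[0,0,0],[0,0,0],[0,0,0],[0,0,0],[0,0,0]],"spin":[0,0,0,0,0]}'
```

```text
t: 10.42
tool_pos: [0.4498, 0.0803, 0.0562]
orientation: [-1.308, -2.856, 0.001]
force: [0.2, -0.0, -0.2]
opening: 0.0932
gripper_force: 0.0
t: 11.25
tool_pos: [0.4497, 0.0807, 0.056]
orientation: [-1.306, -2.857, 0.0]
force: [0.8, 0.5, 1.6]
opening: 0.0313
gripper_force: 0.0
t: 11.67
tool_pos: [0.4496, 0.0807, 0.056]
orientation: [-1.306, -2.857, 0.0]
force: [0.4, 1.4, -0.4]
opening: 0.0245
gripper_force: 15.0
```

```bash
python3 -m inch '{"travel":[[0,0,-0.012],[0,0,-0.03],[0,0,-0.045],[0,0,-0.055],[0,0,-0.06],[0,0,-0.06],[0,0,-0.06],[0,0,-0.06],[0,0,-0.06],[0,0,-0.06]],"spin":[0,0,0.09,0.2,0.31,0.42,0.53,0.64,0.713,0.713]}'; python3 -m inch '{"travel":[[-0.0005,0.015,0],[-0.001,0.045,0],[-0.0025,0.075,0],[-0.003,0.105,0],[-0.004,0.135,0],[-0.005,0.16,0],[-0.005,0.175,0],[-0.005,0.181,0],[-0.005,0.181,0],[-0.005,0.181,0]],"spin":[0,0,0,0,0,0,0,0,0,0]}'
python3 - <<'E'
from h import *
tops(["stamp"]); s=robot.read_state();print(s["tool_pos"],s["force"],s["orientation"],s["opening"])
E
```

```text
t: 12.5
tool_pos: [0.4496, 0.0806, 0.116]
orientation: [2.225, 2.218, -0.0]
force: [-0.7, 0.3, -0.4]
opening: 0.0247
gripper_force: 15.0
t: 13.33
tool_pos: [0.6299, 0.0757, 0.1156]
orientation: [-2.219, -2.222, 0.001]
force: [-0.3, -0.1, -1.1]
opening: 0.0244
gripper_force: 15.0
scene stamp p0.63 px(306,240) n487 ztop0.129 zmin0.059 mean [0.6301 0.082 ] circ [0.6295 0.0816] 0.0099 box [0.629 0.082] [0.019 0.013] 48.4
[0.62981383 0.07576209 0.11614091] [ 0.09440827 -0.16497169 -0.1622358 ] [-2.22060767e+00 -2.22194209e+00  3.69451887e-04] 0.02448149121525572
```

Stamp held, right over the left coaster. Going down, with 44 mm expected to contact.

```bash
python3 -m inch '{"travel":[[0,0.0005,0.012],[0,0.0005,0.025],[0,0.0005,0.036],[0,0.0005,0.042],[0,0.0005,0.0425],[0,0.0005,0.0425]],"spin":[0,0,0,0,0,0]}';  python3 -m inch '{"travel":[[0,0,0.001],[0,0,0.001],[0,0,0.001]],"spin":[0,0,0]}'; python3 -m inch '{"travel":[[0,0,0.0006],[0,0,0.0006],[0,0,0.0006]],"spin":[0,0,0]}'
```

```text
t: 14.03
tool_pos: [0.6302, 0.0756, 0.0719]
orientation: [-2.22, -2.22, 0.003]
force: [0.6, -0.0, -0.6]
opening: 0.0243
gripper_force: 15.0
t: 14.28
tool_pos: [0.6312, 0.0757, 0.0725]
orientation: [2.221, 2.221, 0.0]
force: [0.2, -0.1, -1.1]
opening: 0.0243
gripper_force: 15.0
t: 14.53
tool_pos: [0.6313, 0.0756, 0.072]
orientation: [2.221, 2.221, 0.0]
force: [-0.1, 0.5, -1.2]
opening: 0.0242
gripper_force: 15.0
```

```bash
python3 -m inch '{"travel":[[0,0,0.0006],[0,0,0.0006],[0,0,0.0006]],"spin":[0,0,0]}';  python3 -m inch '{"travel":[[0,0,0.0006],[0,0,0.0006],[0,0,0.0006]],"spin":[0,0,0]}'
```

```text
t: 14.78
tool_pos: [0.6311, 0.0756, 0.0713]
orientation: [-2.221, -2.221, 0.0]
force: [-0.1, 0.4, -0.9]
opening: 0.0245
gripper_force: 15.0
t: 15.03
tool_pos: [0.6311, 0.0756, 0.0707]
orientation: [-2.221, -2.221, 0.0]
force: [-0.7, -0.4, -0.2]
opening: 0.0244
gripper_force: 15.0
```

```bash
python3 -m inch '{"travel":[[0,0,0.0005],[0,0,0.0005],[0,0,0.0005]],"spin":[0,0,0]}'; python3 -m inch '{"travel":[[0,0,0],[0,0,0],[0,0,0],[0,0,0],[0,0,0],[0,0,0],[0,0,0],[0,0,0],[0,0,0]],"spin":[0,0,0,0,0,0,0,0,0]}' 0;  python3 -m inch '{"travel":[[0,0,-0.01],[0,0,-0.03],[0,0,-0.06],[0,0,-0.08],[0,0,-0.085],[0,0,-0.085]],"spin":[0,0,0,0,0,0]}'; python3 -m inch '{"travel":[[-0.013,-0.018,0],[-0.033,-0.046,0],[-0.053,-0.074,0],[-0.073,-0.102,0],[-0.093,-0.13,0],[-0.113,-0.158,0],[-0.127,-0.178,0],[-0.133,-0.186,0],[-0.133,-0.186,0],[-0.133,-0.186,0]],"spin":[0,0,0,0,0,0,0,0,0,0]}';python3 - <<'E'
from h import *
tops(["stamp","tall_jar"],("top",)); s=robot.read_state();print(s["tool_pos"],s["orientation"])
p,d=optics.read_camera("top"); X=cloud("top",d); Z=X[...,2]
T=X[(np.hypot(X[...,0]-.6305,X[...,1]-.0756)<.04)&(Z>.031)&(Z<.044)]; print(cv2.minAreaRect(T[:,:2].astype(np.float32)))
cv2.imwrite("pics/b.png",p[:,:,::-1])
E
```

```text
t: 15.28
tool_pos: [0.6312, 0.0756, 0.0705]
orientation: [2.221, 2.221, 0.0]
force: [-0.5, -0.2, 1.2]
opening: 0.0241
gripper_force: 15.0
t: 16.03
tool_pos: [0.6312, 0.0757, 0.0702]
orientation: [-2.221, -2.221, 0.0]
force: [-0.6, -0.4, -0.3]
opening: 0.0799
gripper_force: 0.0
t: 16.53
tool_pos: [0.6329, 0.0757, 0.1586]
orientation: [2.219, 2.219, 0.006]
force: [-0.5, 0.0, -0.0]
opening: 0.0932
gripper_force: 0.0
t: 17.37
tool_pos: [0.4454, -0.0572, 0.1549]
orientation: [-2.223, -2.22, -0.001]
force: [0.5, -0.1, 0.1]
opening: 0.0928
gripper_force: 0.0
top stamp p0.64 px(230,200) n480 ztop0.085 zmin0.013 mean [0.6306 0.0755] circ [0.6318 0.0758] 0.012 box [0.63  0.076] [0.02  0.023] 4.5
top tall_jar p0.30 px(162,288) n379 ztop0.021 zmin-0.002 mean [0.4498 0.2058] circ [0.45  0.206] 0.0264 box [0.45  0.206] [0.047 0.052] 1.0
[ 0.44601393 -0.05668724  0.15517541] [-2.22038144e+00 -2.22224048e+00 -3.91932689e-04]
((0.6317955851554871, 0.07641372084617615), (0.04411538690328598, 0.04418699070811272), 11.002079963684082)
```

View pics/b.png

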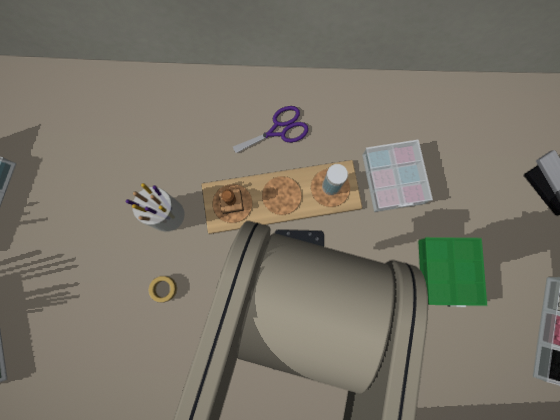

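The picture shows the stamp squared and upright on the left coaster (230,200) and the jar on the right coaster (335,180). The tumbler and scissors haven't moved. Next, the tub.

```bash
python3 -m inch '{"travel":[[-0.001,0,0.02],[-0.001,0,0.05],[-0.001,0,0.08],[-0.001,0,0.105],[-0.001,0,0.122],[-0.001,0,0.13],[-0.001,0,0.13],[-0.001,0,0.13]],"spin":[0,0,0,0,0,0,0,0]}'; python3 -m inch '{"travel":[[0,0,0],[0,0,0],[0,0,0],[0,0,0],[0,0,0],[0,0,0],[0,0,0],[0,0,0],[0,0,0],[0,0,0]],"spin":[0,0,0,0,0,0,0,0,0,0]}' 1 20;  python3 -m inch '{"travel":[[0,0,-0.012],[0,0,-0.03],[0,0,-0.045],[0,0,-0.06],[0,0,-0.06],[0,0,-0.06],[0,0,-0.06]],"spin":[0,0,0,0,0,0,0]}'
```

```text
t: 18.23
tool_pos: [0.4456, -0.0581, 0.0255]
orientation: [-2.221, -2.222, 0.0]
force: [0.5, 0.1, -0.2]
opening: 0.0929
gripper_force: 0.0
t: 19.07
tool_pos: [0.4454, -0.0584, 0.0257]
orientation: [2.221, 2.221, 0.0]
force: [-1.7, 0.7, 6.3]
opening: 0.0596
gripper_force: 20.0
t: 19.65
tool_pos: [0.4445, -0.0582, 0.0842]
orientation: [-2.221, -2.221, 0.001]
force: [0.2, -0.3, -0.7]
opening: 0.0598
gripper_force: 20.0
```

```bash
python3 -m inch '{"travel":[[0.003,0.02,0],[0.007,0.05,0],[0.012,0.08,0],[0.016,0.11,0],[0.021,0.14,0],[0.025,0.17,0],[0.029,0.195,0],[0.0305,0.205,0],[0.0305,0.205,0],[0.0305,0.205,0]],"spin":[0,0,0,0,0,0,0,0,0,0]}'; python3 -m inch '{"travel":[[0,0,0.012],[0,0,0.025],[0,0,0.036],[0,0,0.042],[0,0,0.0425],[0,0,0.0425]],"spin":[0,0,0,0,0,0]}';  python3 -m inch '{"travel":[[0,0,0.001],[0,0,0.001],[0,0,0.001]],"spin":[0,0,0]}'; python3 -m inch '{"travel":[[0,0,0.0006],[0,0,0.0006],[0,0,0.0006]],"spin":[0,0,0]}'
```

```text
t: 20.48
tool_pos: [0.649, -0.0276, 0.083]
orientation: [-2.219, -2.22, 0.003]
force: [-0.7, -0.5, -1.1]
opening: 0.0601
gripper_force: 20.0
t: 20.98
tool_pos: [0.649, -0.0279, 0.0414]
orientation: [-2.221, -2.22, 0.002]
force: [-0.5, 0.6, -0.3]
opening: 0.0598
gripper_force: 20.0
t: 21.23
tool_pos: [0.6501, -0.0279, 0.0416]
orientation: [-2.222, -2.221, 0.0]
force: [-0.1, -0.4, -0.3]
opening: 0.0596
gripper_force: 20.0
t: 21.48
tool_pos: [0.6502, -0.0278, 0.0412]
orientation: [2.221, 2.221, 0.0]
force: [-0.4, 0.5, -0.8]
opening: 0.0597
gripper_force: 20.0
```

```bash
python3 -m inch '{"travel":[[0,0,0.0006],[0,0,0.0006],[0,0,0.0006]],"spin":[0,0,0]}';  python3 -m inch '{"travel":[[0,0,0.0005],[0,0,0.0005],[0,0,0.0005]],"spin":[0,0,0]}';  python3 -m inch '{"travel":[[0,0,0.0005],[0,0,0.0005],[0,0,0.0005]],"spin":[0,0,0]}'
```

```text
t: 21.73
tool_pos: [0.6501, -0.0278, 0.0405]
orientation: [-2.221, -2.221, 0.0]
force: [0.2, -0.7, -1.2]
opening: 0.0599
gripper_force: 20.0
t: 21.98
tool_pos: [0.6502, -0.0279, 0.0403]
orientation: [2.221, 2.221, 0.0]
force: [-1.6, 0.1, 3.2]
opening: 0.0595
gripper_force: 20.0
t: 22.23
tool_pos: [0.6503, -0.0279, 0.0403]
orientation: [2.221, 2.221, 0.0]
force: [-3.9, 0.1, 5.9]
opening: 0.0597
gripper_force: 20.0
```

```bash
python3 -m inch '{"travel":[[0,0,-0.0006],[0,0,-0.0006],[0,0,-0.0006],[0,0,-0.0006],[0,0,-0.0006],[0,0,-0.0006],[0,0,-0.0006],[0,0,-0.0006]],"spin":[0,0,0,0,0,0,0,0]}' 0; python3 -m inch '{"travel":[[0,0,-0.01],[0,0,-0.03],[0,0,-0.06],[0,0,-0.09],[0,0,-0.12],[0,0,-0.125],[0,0,-0.125]],"spin":[0,0,0,0,0,0,0]}'; python3 -m inch '{"travel":[[0,-0.02,0],[0,-0.05,0],[0,-0.08,0],[0,-0.115,0],[0,-0.15,0],[0,-0.18,0],[0,-0.195,0],[0,-0.2,0],[0,-0.2,0]],"spin":[0,0,0,0,0,0,0,0,0]}';python3 -m inch '{"travel":[[0.02,0,0],[0.05,0,0],[0.085,0,0],[0.12,0,0],[0.155,0,0],[0.19,0,0],[0.22,0,0],[0.234,0,0],[0.234,0,0],[0.234,0,0]],"spin":[0,0,0,0,0,0,0,0,0,0]}'
python3 - <<'E'
from h import *
print(robot.read_state()["tool_pos"])
p,d=optics.read_camera("top"); X=cloud("top",d); Z=X[...,2]
for n,x,y,z in (("tub",.6502,-.0275,.058),("jar",.67,-.1306,.111),("stamp",.6305,.0756,.086)):
    T=X[(np.hypot(X[...,0]-x,X[...,1]-y)<.045)&(abs(Z-z)<.005)]; c,r=cv2.minEnclosingCircle(T[:,:2].astype(np.float32)); print(n,len(T),T.mean(0).round(4),np.round(c,4),round(r,4))
tops(["tape_roll","tumbler"])
print(robot.read_state()["tool_pos"])
E
```

```text
t: 22.9
tool_pos: [0.6501, -0.0278, 0.0401]
orientation: [-2.221, -2.221, 0.0]
force: [-0.7, 0.1, -0.5]
opening: 0.0929
gripper_force: 0.0
t: 23.48
tool_pos: [0.6525, -0.0281, 0.1701]
orientation: [2.217, 2.217, 0.007]
force: [0.5, 0.1, 0.0]
opening: 0.0929
gripper_force: 0.0
t: 24.23
tool_pos: [0.4491, -0.0278, 0.1644]
orientation: [-2.221, -2.221, 0.001]
force: [0.3, -0.5, -0.2]
opening: 0.0931
gripper_force: 0.0
t: 25.07
tool_pos: [0.4505, 0.2069, 0.1645]
orientation: [-2.219, -2.224, 0.002]
force: [0.5, -0.1, 0.5]
opening: 0.0926
gripper_force: 0.0
[0.45052331 0.20694177 0.16449924]
tub 679 [ 0.6512 -0.0272  0.0571] [ 0.6519 -0.027 ] 0.0302
jar 336 [ 0.6709 -0.1316  0.1098] [ 0.6713 -0.132 ] 0.0197
stamp 96 [0.631  0.0761 0.0842] [0.6314 0.0762] 0.0117
top tape_roll p0.56 px(162,288) n405 ztop0.021 zmin-0.002 mean [0.4494 0.2062] circ [0.4492 0.2065] 0.0265 box [0.449 0.207] [0.047 0.052] 1.2
top tumbler p0.60 px(156,208) n1796 ztop0.139 zmin-0.003 mean [0.6032 0.2124] circ [0.6028 0.2124] 0.0339 box [0.605 0.21 ] [0.058 0.058] 39.9
scene tape_roll p0.66 px(401,258) n391 ztop0.022 zmin-0.004 mean [0.4509 0.2072] circ [0.4501 0.207 ] 0.0267 box [0.451 0.206] [0.049 0.05 ] 37.0
scene tumbler p0.79 px(359,277) n1904 ztop0.138 zmin-0.003 mean [0.6055 0.2135] circ [0.6037 0.214 ] 0.032 box [0.606 0.215] [0.055 0.055] 31.6
[0.45044443 0.2053577  0.16522768]
```

```bash
python3 -m inch '{"travel":[[0,0,0.02],[0,0,0.05],[0,0,0.08],[0,0,0.11],[0,0,0.132],[0,0,0.142],[0,0,0.144],[0,0,0.144],[0,0,0.144]],"spin":[0,0,0,0,0,0,0,0,0]}'; python3 -m inch '{"travel":[[0,0,0],[0,0,0],[0,0,0],[0,0,0],[0,0,0],[0,0,0],[0,0,0],[0,0,0],[0,0,0],[0,0,0]],"spin":[0,0,0,0,0,0,0,0,0,0]}' 1 12; python3 -m inch '{"travel":[[0,0,-0.012],[0,0,-0.03],[0,0,-0.06],[0,0,-0.09],[0,0,-0.12],[0,0,-0.139],[0,0,-0.139],[0,0,-0.139]],"spin":[0,0,0,0,0,0,0,0]}'
python3 - <<'E'
from h import *
p,d=optics.read_camera("scene"); cv2.imwrite("pics/c.png",cv2.resize(p[140:340,300:500,::-1],None,fx=3,fy=3)); print(robot.read_state()["tool_pos"])
E
```

```text
t: 26.17
tool_pos: [0.4515, 0.2064, 0.0228]
orientation: [2.221, 2.22, 0.003]
force: [0.2, 0.1, 0.6]
opening: 0.0931
gripper_force: 0.0
t: 27.0
tool_pos: [0.4501, 0.2062, 0.0212]
orientation: [-2.221, -2.221, 0.0]
force: [0.0, -0.8, 1.3]
opening: 0.052
gripper_force: 12.0
t: 27.67
tool_pos: [0.4512, 0.2065, 0.1622]
orientation: [2.22, 2.22, 0.005]
force: [0.7, 0.1, -1.5]
opening: 0.0515
gripper_force: 12.0
[0.4501834  0.20613558 0.16043401]
```

View pics/c.png

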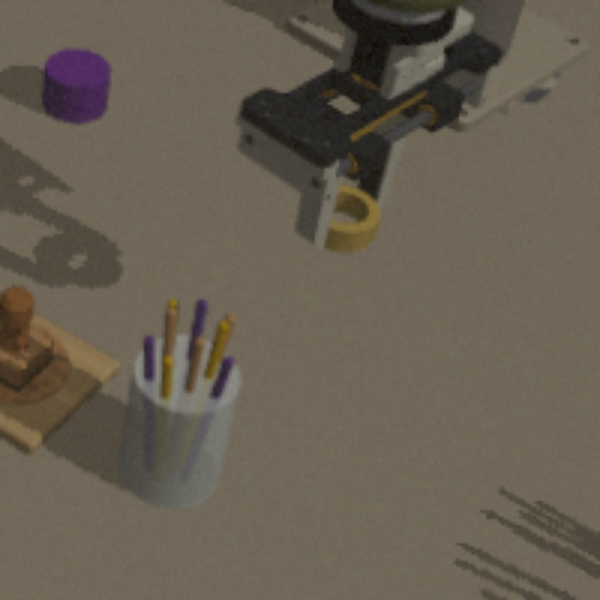

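The crop shows the ring held flat between the fingers at about (350,215), and the tumbler undisturbed. I'll carry it around the tumbler.

```bash
python3 -m inch '{"travel":[[-0.02,0,0],[-0.05,0,0],[-0.085,0,0],[-0.12,0,0],[-0.155,0,0],[-0.19,0,0],[-0.22,0,0],[-0.2337,0,0],[-0.2337,0,0]],"spin":[0,0,0,0,0,0,0,0,0]}'; python3 -m inch '{"travel":[[0,0.02,0],[0,0.05,0],[0,0.08,0],[0,0.115,0],[0,0.15,0],[0,0.18,0],[0,0.195,0],[0,0.2003,0],[0,0.2003,0],[0,0.2003,0]],"spin":[0,0,0,0,0,0,0,0,0,0]}'; python3 -m inch '{"travel":[[0,0,0.015],[0,0,0.035],[0,0,0.055],[0,0,0.07],[0,0,0.078],[0,0,0.078],[0,0,0.078],[0,0,0.078]],"spin":[0,0,0,0,0,0,0,0]}';  python3 -m inch '{"travel":[[0,0,0.001],[0,0,0.001],[0,0,0.001]],"spin":[0,0,0]}'; python3 -m inch '{"travel":[[0,0,0.001],[0,0,0.001],[0,0,0.001]],"spin":[0,0,0]}'
```

```text
t: 28.47
tool_pos: [0.4488, -0.0301, 0.1583]
orientation: [-2.224, -2.216, 0.004]
force: [0.6, -0.5, -0.9]
opening: 0.0518
gripper_force: 12.0
t: 29.3
tool_pos: [0.6492, -0.0267, 0.1587]
orientation: [-2.219, -2.22, 0.003]
force: [-1.3, -0.3, -0.7]
opening: 0.0515
gripper_force: 12.0
t: 29.97
tool_pos: [0.651, -0.0276, 0.0837]
orientation: [2.22, 2.22, 0.002]
force: [1.0, -0.9, -0.3]
opening: 0.0515
gripper_force: 12.0
t: 30.22
tool_pos: [0.6509, -0.0276, 0.0819]
orientation: [2.221, 2.221, 0.001]
force: [0.1, 0.6, -0.2]
opening: 0.0512
gripper_force: 12.0
t: 30.47
tool_pos: [0.6504, -0.0275, 0.0801]
orientation: [-2.221, -2.221, 0.0]
force: [0.1, -0.1, -0.8]
opening: 0.0517
gripper_force: 12.0
```

```bash
python3 -m inch '{"travel":[[0,0,0.0008],[0,0,0.0008],[0,0,0.0008]],"spin":[0,0,0]}';  python3 -m inch '{"travel":[[0,0,0.0006],[0,0,0.0006],[0,0,0.0006]],"spin":[0,0,0]}'; python3 -m inch '{"travel":[[0,0,0.0005],[0,0,0.0005],[0,0,0.0005]],"spin":[0,0,0]}'
```

```text
t: 30.72
tool_pos: [0.6504, -0.0275, 0.0792]
orientation: [-2.221, -2.221, 0.0]
force: [-0.2, -0.9, -0.5]
opening: 0.0514
gripper_force: 12.0
t: 30.97
tool_pos: [0.6505, -0.0275, 0.0788]
orientation: [2.221, 2.221, 0.0]
force: [-0.0, 0.5, 0.0]
opening: 0.0516
gripper_force: 12.0
t: 31.22
tool_pos: [0.6505, -0.0276, 0.0786]
orientation: [2.221, 2.221, 0.0]
force: [-2.2, 0.0, 4.1]
opening: 0.0514
gripper_force: 12.0
```

Contact. Next I'll release, retreat and check.

```bash
python3 -m inch '{"travel":[[0,0,-0.0005],[0,0,-0.0005],[0,0,-0.0005],[0,0,-0.0005],[0,0,-0.0005],[0,0,-0.0005],[0,0,-0.0005],[0,0,-0.0005]],"spin":[0,0,0,0,0,0,0,0]}' 0; python3 -m inch '{"travel":[[0,0,-0.01],[0,0,-0.03],[0,0,-0.06],[0,0,-0.09],[0,0,-0.1],[0,0,-0.1]],"spin":[0,0,0,0,0,0]}'; python3 -m inch '{"travel":[[0,-0.02,0],[0,-0.05,0],[0,-0.08,0],[0,-0.115,0],[0,-0.15,0],[0,-0.18,0],[0,-0.195,0],[0,-0.2,0],[0,-0.2,0],[0,-0.2,0]],"spin":[0,0,0,0,0,0,0,0,0,0]}'
python3 - <<'E'
from h import *
for c in ("top","scene"):
    p,d=optics.read_camera(c); X=cloud(c,d); Z=X[...,2]
    for n,x,y,z in (("tape",.6502,-.0275,.078),("tub",.6502,-.0275,.058),("jar",.67,-.1306,.111),("stamp",.6305,.0756,.086)):
        T=X[(np.hypot(X[...,0]-x,X[...,1]-y)<.045)&(abs(Z-z)<.004)]; k,r=cv2.minEnclosingCircle(T[:,:2].astype(np.float32)); print(c,n,len(T),T.mean(0).round(4),np.round(k,4),round(r,4))
    cv2.imwrite(f"pics/e_{c}.png",cv2.resize((p[110:260,110:440] if c=="top" else p[160:320,150:400])[:,:,::-1],None,fx=2.4,fy=2.4))
tops(["tumbler","scissors"],("top",))
E
```

```text
t: 31.88
tool_pos: [0.6505, -0.0275, 0.0787]
orientation: [-2.221, -2.221, 0.0]
force: [-0.1, 0.0, -0.5]
opening: 0.0922
gripper_force: 0.0
t: 32.38
tool_pos: [0.6531, -0.0278, 0.1842]
orientation: [2.217, 2.217, 0.008]
force: [-0.1, 0.1, 0.3]
opening: 0.0929
gripper_force: 0.0
t: 33.22
tool_pos: [0.4509, -0.0276, 0.1785]
orientation: [2.221, 2.221, 0.0]
force: [0.6, 0.0, -0.1]
opening: 0.0929
gripper_force: 0.0
top tape 307 [ 0.6515 -0.0268  0.0769] [ 0.6519 -0.027 ] 0.026
top tub 319 [ 0.6479 -0.0278  0.0571] [ 0.6513 -0.0271] 0.0299
top jar 328 [ 0.671  -0.1315  0.11  ] [ 0.6711 -0.1314] 0.0197
top stamp 79 [0.6313 0.076  0.0848] [0.6311 0.0767] 0.0107
scene tape 195 [ 0.652  -0.0257  0.0775] [ 0.6509 -0.0273] 0.0277
scene tub 156 [ 0.6564 -0.021   0.058 ] [ 0.6522 -0.0261] 0.0302
scene jar 158 [ 0.6716 -0.1309  0.1108] [ 0.6703 -0.1327] 0.0218
scene stamp 59 [0.6322 0.0773 0.0848] [0.631  0.0754] 0.011
top tumbler p0.74 px(156,208) n1784 ztop0.139 zmin-0.005 mean [0.6043 0.2123] circ [0.6031 0.2124] 0.0339 box [0.605 0.21 ] [0.057 0.058] 40.8
top scissors p0.64 px(276,129) n688 ztop0.010 zmin-0.004 mean [ 0.8006 -0.0187] circ [0.7885 0.0023] 0.0843 box [0.788 0.004] [0.078 0.165] 28.5
```

View pics/e_top.png

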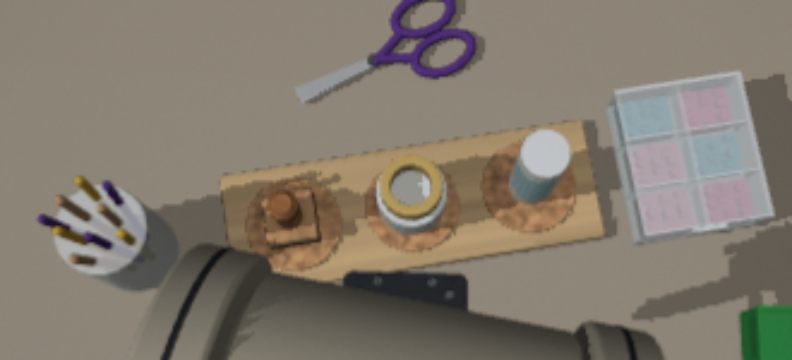

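View pics/e_scene.png

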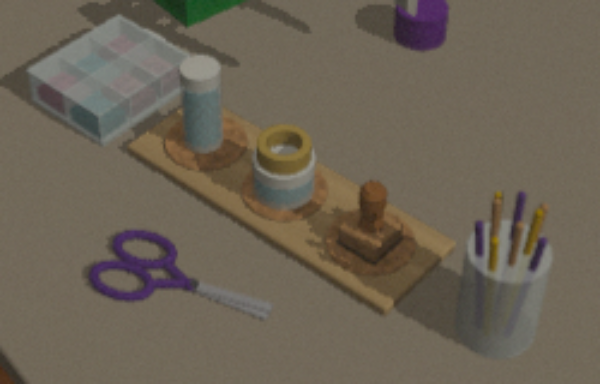

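Both views show everything upright and centred. In the scene crop the jar is at (202,105), the tub with the tape flat on its lid at (284,165) and the stamp at (372,225). The tumbler and scissors haven't moved and the gripper is clear.

```bash
python3 -c "
from plant import close_job
print(close_job())"
```

```text
the job is handed in; nothing more can be done
None
```

The job is done and handed in at about 34 s: jar on the right coaster next to the case, stamp on the left next to the tumbler, tub in the middle with the tape flat on its lid, each within about 2 mm of centre, and the tumbler and scissors were not moved.

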